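Turn the plaster round once, then draw out the gauge arm to its clip and hold it

TASK

Take the plaster rosette on its turntable through one full turn, either way, by the upright peg, so that the peg is back where it began, and let go of the peg. Then squeeze in the lock button on the head of the gauge arm, draw the arm out towards the turntable until its pointer is level with the brass clip on the scale, and finish there, still holding the head with the button squeezed in and the arm still. Leave the clip and the other things on the bench where they are.

Things in the scene. Friction and masses are not known exactly. Their poses are not given: they have to be found in the camera images.
- wheel_axis (a point): centre of the turntable's top face, on its upright axis, 50 mm above the bench. The turntable is a round steel plate 240 mm across on a fixed foot, with a white plaster rosette (132 across, its top 80 mm above the bench) in the middle
- wheel (a joint): angle of the turntable (rad), growing anticlockwise seen from above; turns freely either way without stops, with slight friction (about 1 N at the peg), and stays where it is left. It starts anywhere between -2.5 and 2.5; one full turn is 6.283 more or less than at the start
- peg_mid (a point): middle of the turntable's peg, the wooden sleeve standing upright near the plate's rim, 85 mm from the axis; 20 mm across, reaching from 68 to 133 mm above the bench, this point at 105 mm. The sleeve spins freely on its pin, so a grip need not turn with the plate
- gauge: measuring gauge, fixed to the bench; origin under its foot, z up, its x axis is the way the arm draws out (towards the turntable). Foot 150 x 100, on it a level square tube 34 wide whose scale-carrying top is 90 mm above the bench; the tube's mouth is at x = +60
- boom (a joint): how far the telescoping arm is drawn out of the gauge's tube along gauge x (m), 0 fully home, at most 0.12; it starts fully home. The lock's tooth catches in notches 10 mm apart (about 1 mm of play) and holds the arm (against about 50 N) unless the button is squeezed in by at least 3 mm; then it slides to any place with about 1.5 N of friction
- head_grip (a point): where to pinch the arm's head, midway between its two cheeks, 99 mm above the bench. The head is a grey block on the arm's end, 40 mm along gauge x, 30 across, standing from 60 to 120 mm above the bench. Its gauge +y cheek is the lock button, its -y cheek a fixed rubber pad; 44 mm over both cheeks, 39 with the button in. Fingers close along gauge y, from above. A needle sticks out 52 mm in front, 75 mm above the bench
- lock (a joint): travel of the lock button, a black ribbed plate 30 mm along gauge x and 34 tall (82 to 116 mm above the bench) on the head's gauge +y cheek (m): 0 out (locked), 0.005 fully in (free); springs back; 9 N to start it, 13 N fully in
- pointer (a point): reading line of the pointer: the turned-in end of a thin steel strip that runs back from the head over the tube's top, 152 mm behind the head's middle, 96 mm above the bench; moves with the arm; axes as the gauge's
- clip_mark (a point): reading line of the small brass clip on the tube's top (8 mm long along gauge x, rising 14 mm above the tube), at the same height as the pointer; axes as the gauge's; the pointer is level with it when the two have the same gauge x
- clip (a joint): position of the clip along the scale (m), given so that the pointer is level with it when joint boom has the same value; 0.055 to 0.10. To be left alone
- mallet: bystander: hammer, about 300 mm long, lying on the bench (mm); leave alone
- brush: bystander: brush lying on the bench (mm); leave alone
- spatula: bystander: plaster spatula lying on the bench (mm); leave alone
- offcut: bystander: loose block of plaster 70 x 50 x 30 (mm); leave alone
- bottle: bystander: bottle, 60 across, 170 tall (mm); leave alone
- bowl: bystander: rubber mixing bowl, 130 across, 60 tall (mm); leave alone
- wedge: bystander: wooden slip 90 x 35 x 18 (mm); leave alone
There are look-alikes about, which are no part of the job. Of the things like the part that bears wheel_axis, leave any that is red; of the rest the larger one is meant.

How it is judged:
By the outcome, as a careful person would: the job done as asked, in the order asked, and still so for the second after the job is handed in, while the arm keeps its last pose, push and grip.
It also fails if it takes over 58 s, if anything falls off the work surface, if the arm or the gripper's body presses on something with over 40 N, if the wrist force passes 120 N, or if a joint passes its speed limit or range.

ROBOT

A 6-joint arm with a two-finger parallel gripper is mounted at the origin on the work surface. World frame = base frame: x ahead of the robot, y to its left, z up, the work surface at z = 0. Lengths are in m, angles in rad, forces in N, time in s.
With the tool pointing down it reaches from about 0.25 to 0.725 m from the base axis. Payload 4 kg.
Tool frame: the origin (TCP) lies at the very end of the fingers, on their centre line; the grasp point (between the pads) lies 19 mm behind it; z points along the fingers, y is the direction in which the jaws open and shut (so a half turn about z gives the same grasp; the last joint's range is limited). The gripper opens to 85 mm and grips with 20 to 120 N. Pads are 22 mm wide; open, the fingers measure 114 mm over their backs; the gripper's body (76 mm by 85 mm) begins 54 mm behind the grasp point. The pads swing forward as they close: fully open they stand 13 mm farther back than shut.
Start: joints at [-1.146, 0.241, 0.005, 1.335, 0, 1.571], TCP at [0.206, -0.456, 0.231] pointing down, gripper open.
Joint ranges: [-2.72, 2.72], [-1.05, 1.87], [-1.09, 1.28], [-1.99, 2.15], [-1.42, 1.44], [-3.14, 3.14]. Speed limits (rad/s): [2.79, 2.79, 3.14, 3.14, 3.14, 3.14].

INTERFACE

Orientations are given as a unit quaternion [x, y, z, w].
In Python, from workcell import bot, camera gives the robot as it stands. The module is installed in compiled form; this text tells all that it offers.
- The arm moves only by the tool send_rows, never from a script. Its argument "deltas" is a list of rows, each an object with "grip": the opening, from 0 (shut) to 1 (fully open); "translation": the shift along the tool's x, y, z in m, a list of three; "twist": the turn, a rotation vector about the tool's x, y, z in degrees, a list of three. A call has 1 to 5 rows; each row is the pose to reach, as a shift and turn from the pose measured when the call began, along the tool's axes at that moment; what a row does not reach only later rows make up. A row lasts 1/8 s, in which the tool goes at most 62.5 mm and 10.7 degrees, less where a joint would pass 70% of its speed; a pose out of reach is approached as far as the arm can. A call with a gripper value outside its range is refused whole. The fingers move at their own pace and stop on an object; the grip force is fixed at half the most. Time passes only in rows, so rows that repeat a pose let the fingers close. It gives the time, the measured TCP pose, the force and the opening at its end, in the units of the state.
- bot.get_obs(): the state, without advancing time (a new reading comes with each control period).
- camera(name): name is "side" or "top"; returns a dict with "color" (400x640x3 uint8, blue, green, red), "intrinsics" (3x3 intrinsics, pixels), "k1" (the pictures are not rectified: a ray, as slopes to the right and down, at radius r is drawn at 1 + k1 r^2 times it, then the intrinsics apply), "xyz" and "rotation" of the camera in the world. Camera axes: x right, y down, z forward; pixel columns grow to the right and rows downward; lengths in m; the calibration is good to about 2 mm. A picture is of the moment at which its call begins. There is no depth.
- bot.job_done(): hands the job in, once; it reports no verdict.
The state is a dict: "clock": time; "joint_pos": joint angles; "joint_vel": joint speeds; "tau": joint torques, N m; "eef_pos": TCP position; "tool_rot": TCP orientation; "ft_force": force on the tool from outside, world axes, zero at the start; "ft_torque": the same for the moment, N m; "grip_width": finger opening in m.
Only numpy, scipy, OpenCV 4.12 (cv2) and the standard library are available. Lean on these libraries where they do the work, as an engineer would, in place of code of your own. Each camera call takes 0.05 s, during which the arm holds its last target.

## Working session

There is one attempt and no reset: what is moved stays moved. The work goes in short steps, Python scripts to look and compute and a tool call to move; the robot and the scene stay as the last step left them, time stands still between calls to the robot, and variables do not carry over. Pictures are saved under pics/ and viewed, and the job is handed in when it is done.

Besides the shell and the picture viewer there is one more tool, called as a command line: name --argument value ..., lists and objects as JSON in quotes. send_rows: Moves the arm, as the interface text tells. Its arguments: {"type":"object","properties":{"deltas":{"type":"array","items":{"type":"object","properties":{"grip":{"type":"number"},"translation":{"type":"array","items":{"type":"number"}},"twist":{"type":"array","items":{"type":"number"}}}}}},"required":["deltas"]}

```bash
mkdir -p pics
python3 - <<'E'
from workcell import bot,camera
import cv2
for n in("side","top"):
    c=camera(n); cv2.imwrite(f"pics/{n}0.png",c["color"]); print(n,c["intrinsics"],c["k1"],c["xyz"],c["rotation"])
o=bot.get_obs(); print(o)
E
```

```text
side [[391.83439218   0.         315.69219829]
 [  0.         391.83439218 197.32597634]
 [  0.           0.           1.        ]] -0.011479792056840316 [0.02872684 0.99820679 0.99148418] [-0.21282239  0.87207251 -0.42866703  0.10217998]
top [[436.10174685   0.         320.46883124]
 [  0.         436.10174685 196.85700004]
 [  0.           0.           1.        ]] -0.025757102480618885 [ 0.2838318  -0.05509762  1.41444297] [-0.6946111   0.71240881 -0.06544428  0.07553904]
{'clock': 0.1, 'joint_pos': array([-1.14603350e+00,  2.41320409e-01,  3.87996995e-03,  1.33519366e+00,
        1.37468863e-05,  1.57077428e+00]), 'joint_vel': array([-0.00011374, -0.00225206,  0.00312779, -0.00086551,  0.00091742,
        0.00115657]), 'tau': array([-7.28914870e-05, -3.73137331e+01,  2.53009915e+01,  1.08573411e-02,
        2.61721976e-05, -9.70133158e-06]), 'eef_pos': array([ 0.20582837, -0.45506294,  0.2305186 ]), 'tool_rot': array([ 9.77528978e-01,  2.10799083e-01, -1.86961797e-04, -8.99692096e-04]), 'ft_force': array([0.37870171, 0.21320414, 0.07855506]), 'ft_torque': array([-0.0224838 , -0.00580766, -0.00127044]), 'grip_width': 0.08533787935719829}
```

View pics/side0.png

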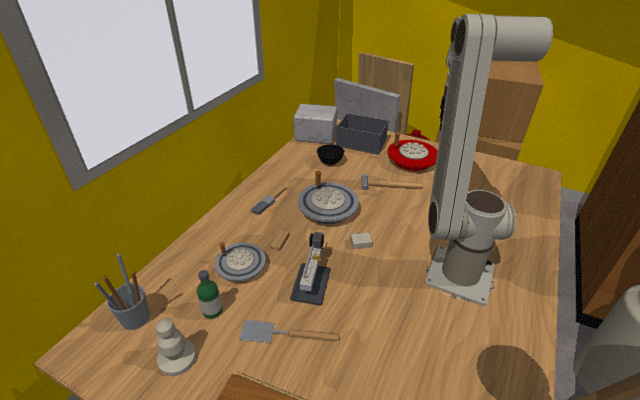

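View pics/top0.png

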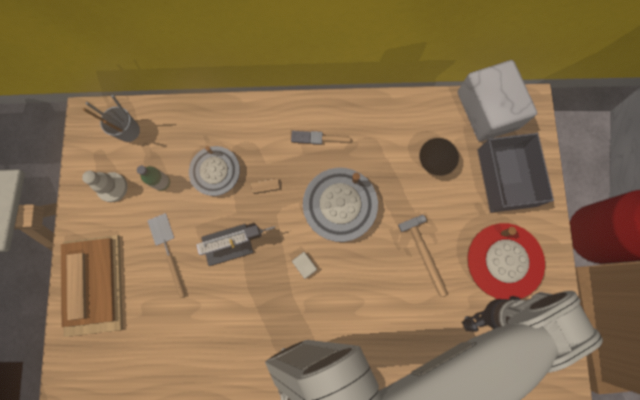

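The side view shows the grey turntable at about (328,202), its peg at (318,178) and the gauge at (313,270). In the top view they are at (341,205), (355,178) and (230,242). The small grey and the red turntables are decoys. I'll zoom in next.

```bash
cat > h.py <<'E'
import numpy as np, cv2
from scipy.spatial.transform import Rotation as R
from workcell import bot,camera
def cam(n):
    c=camera(n); c["R"]=R.from_quat(c["rotation"]).as_matrix() if np.size(c["rotation"])==4 else np.array(c["rotation"]); c["D"]=np.array([c["k1"],0,0,0,0.]); return c
def ray(c,p):
    s=cv2.undistortPoints(np.array([[p]],float),c["intrinsics"],c["D"])[0,0]
    return c["R"]@np.array([s[0],s[1],1.])
def plane(c,p,z):
    d=ray(c,p); return np.array(c["xyz"])+d*(z-c["xyz"][2])/d[2]
def proj(c,P):
    q=(np.atleast_2d(P)-c["xyz"])@c["R"]
    return cv2.projectPoints(q,np.zeros(3),np.zeros(3),c["intrinsics"],c["D"])[0][:,0]
def two(c1,p1,c2,p2):
    a,b=ray(c1,p1),ray(c2,p2); A=np.array([a,-b]).T
    t=np.linalg.lstsq(A,np.array(c2["xyz"])-c1["xyz"],rcond=None)[0]
    P=c1["xyz"]+t[0]*a;Q=c2["xyz"]+t[1]*b
    return (P+Q)/2,np.linalg.norm(P-Q)
def crop(c,x0,y0,w,h,k,f):
    cv2.imwrite(f,cv2.resize(c["color"][y0:y0+h,x0:x0+w],None,fx=k,fy=k,interpolation=cv2.INTER_CUBIC))
def tool(): 
    o=bot.get_obs(); return o,R.from_quat(o["tool_rot"]).as_matrix()
E
python3 - <<'E'
from h import *
t=cam("top");s=cam("side")
crop(t,185,160,200,110,4,"pics/t1.png"); crop(s,285,165,80,145,4,"pics/s1.png")
E
```

```text
(no output)
```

View pics/t1.png

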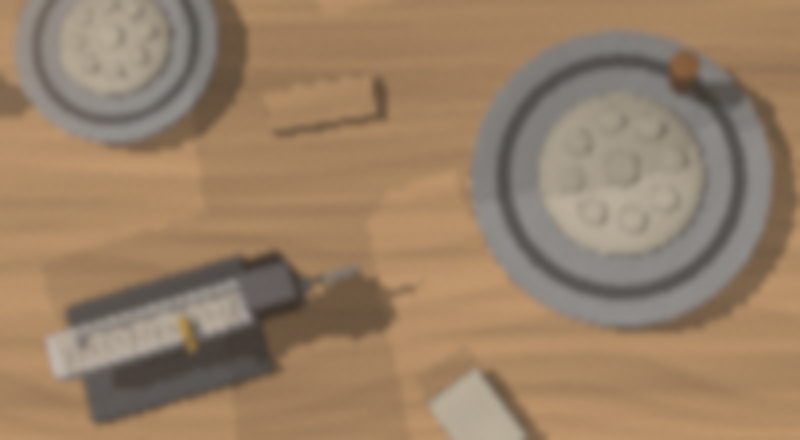

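View pics/s1.png

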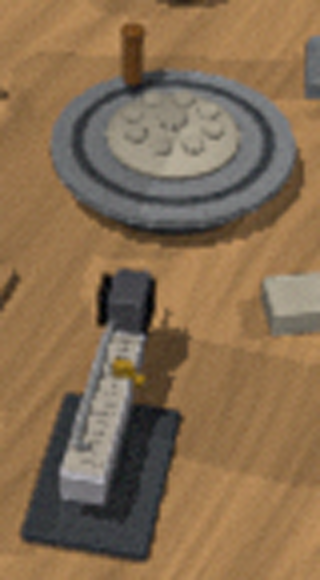

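Run:
```python
from h import *
t=cam("top");s=cam("side")
def masks(c,x0,y0,w,h,f):
    m=np.zeros(c["color"].shape[:2],np.uint8); m[y0:y0+h,x0:x0+w]=f(cv2.cvtColor(c["color"],cv2.COLOR_BGR2HSV))[y0:y0+h,x0:x0+w]*255
    m=cv2.morphologyEx(m,cv2.MORPH_CLOSE,np.ones((3,3)))
    cs,_=cv2.findContours(m,cv2.RETR_EXTERNAL,cv2.CHAIN_APPROX_NONE)
    return max(cs,key=cv2.contourArea) if cs else None
k=masks(t,295,160,95,90,lambda h:(h[...,1]<70)&(h[...,2]>70))
e=cv2.fitEllipse(cv2.convexHull(k)); print("plate",e, cv2.boundingRect(k))
W=np.array([plane(t,p[0],.05) for p in k])
(cx,cy),r=cv2.minEnclosingCircle((W[:,:2]*1000).astype(np.float32)); print("encl",cx,cy,r, "ell",plane(t,e[0],.05))
k=masks(s,290,170,75,60,lambda h:(h[...,1]<70)&(h[...,2]>60))
e=cv2.fitEllipse(cv2.convexHull(k)); print("side plate",e,plane(s,e[0],.05))
# rosette
k=masks(t,315,175,55,60,lambda h:(h[...,2]>140)&(h[...,1]>25)&(h[...,1]<90));print("ros",cv2.fitEllipse(k),plane(t,cv2.fitEllipse(k)[0],.075))
h=cv2.cvtColor(t["color"],cv2.COLOR_BGR2HSV); print(h[172:186,350:364,1]); 
h=cv2.cvtColor(s["color"],cv2.COLOR_BGR2HSV); print(h[168:190,312:325,2])
for n,c,b in(("t",t,(225,230,18,20)),("s",s,(305,250,20,14))):
    k=masks(c,*b,lambda h:(h[...,1]>150)&(h[...,2]>100)&(h[...,0]>17)); print(n,"clip",None if k is None else (k[:,0].mean(0),cv2.boundingRect(k)))
```

```text
plate ((340.10406494140625, 204.3083953857422), (74.20286560058594, 75.84197235107422), 101.66161346435547) (303, 168, 76, 74)
encl 536.3851928710938 -100.61309051513672 121.1377944946289 ell [ 0.53441043 -0.10065718  0.05      ]
side plate ((327.85882568359375, 201.906982421875), (39.90803146362305, 61.62681579589844), 91.49811553955078) [ 0.52890694 -0.08183233  0.05      ]
ros ((339.1712951660156, 203.4030303955078), (38.850929260253906, 40.08940887451172), 139.6693878173828) [ 0.53276984 -0.09700589  0.075     ]
[[ 12  14  18  30  48  71  81  89  92  90  96 101 107 109]
 [ 14  16  28  53  85 105 112 107  93  78  72  83  99 107]
 [ 13  21  45  85 117 128 130 129 113  78  51  57  78  96]
 [ 20  31  67 113 133 136 135 135 126  90  43  31  47  70]
 [ 23  42  85 125 133 136 136 135 128  94  45  18  22  39]
 [ 24  42  89 125 133 133 133 133 126  89  38  14  14  20]
 [ 18  33  77 119 133 133 133 131 116  70  29  14  14  14]
 [ 15  28  66 112 127 128 129 124  99  56  23  13  14  15]
 [ 14  24  58 103 121 125 115 116  85  47  25  19  16  17]
 [ 14  23  48  83 108 115 108  96  67  44  37  
[... 834 characters left out ...]
09 160 168 169 158]
 [160 154 150 120  93  87  82  75  98 144 152 147 144]
 [152 149 152 117  94  88  89  68  98 142 146 139 134]
 [155 146 150 120  92  90  86  74  97 140 143 137 131]
 [151 154 150 126  94  90  87  78  98 129 116 115  99]
 [153 148 148 120  89  95  89  79  77  69  71  60  52]
 [147 134 125  93  91  92  86  76  61  59  60  64  65]
 [114 109 119 104  92  85  81  73  54  39  44  44  55]
 [116 112 112 105  70  40  45  33  32  33  49  68  75]
 [106  85  82  61  56  45  29  32  47  76 101 114 116]
 [ 62  57  61  63  74  66  57  68  79 125 139 138 135]
 [ 57  67  87 106 116 106  93 111 117 145 154 151 148]]
t clip None
s clip (array([316.64705882, 257.52941176]), (313, 255, 8, 6))
```

Run:
```python
from h import *
t=cam("top");s=cam("side")
print(plane(t,(355.9,177),.133), two(t,(355.9,177),s,(318.1,172.3)))
P=plane(t,(355.9,177),.13);W=np.array([.535,-.1005]); print(np.hypot(*(P[:2]-W)))
# circle of plate projection in side for check
for th in range(0,360,30):
    a=np.radians(th); X=[*(W+.12*np.array([np.cos(a),np.sin(a)])),.05]; print(th,proj(s,X).round(1),proj(t,X).round(1))
# peg rim check
for z in(.068,.133): print(proj(s,[P[0],P[1],z]),proj(t,[P[0],P[1],z]))
# gauge
up=lambda c,b,f,k:crop(c,*b,k,f)
up(t,(190,215,75,55),"pics/t2.png",10); up(s,(288,230,45,75),"pics/s2.png",8)
```

```text
[ 0.60176987 -0.14832462  0.133     ] (array([ 0.60501821, -0.14869905,  0.12382789]), np.float64(0.0019863963855715687))
0.08286304928333686
0 [[301.7 190.3]] [[338.8 167.7]]
30 [[297.8 199.6]] [[320.4 173. ]]
60 [[302.3 209.3]] [[307.1 186.6]]
90 [[314.4 216.5]] [[302.3 205.1]]
120 [[330.9 218.9]] [[307.7 223.7]]
150 [[346.7 215.6]] [[322.  237.2]]
180 [[357.  207.8]] [[341.3 241.9]]
210 [[359.1 198.1]] [[360.3 236.2]]
240 [[353.1 189.1]] [[373.6 222. ]]
270 [[341.2 183. ]] [[377.8 203.1]]
300 [[326.4 181.1]] [[371.9 184.9]]
330 [[312.2 183.7]] [[357.6 172. ]]
[[318.76298368 184.04400773]] [[354.67005027 181.75005248]]
[[318.91234767 170.61370313]] [[355.96238164 176.75906242]]
```

View pics/t2.png

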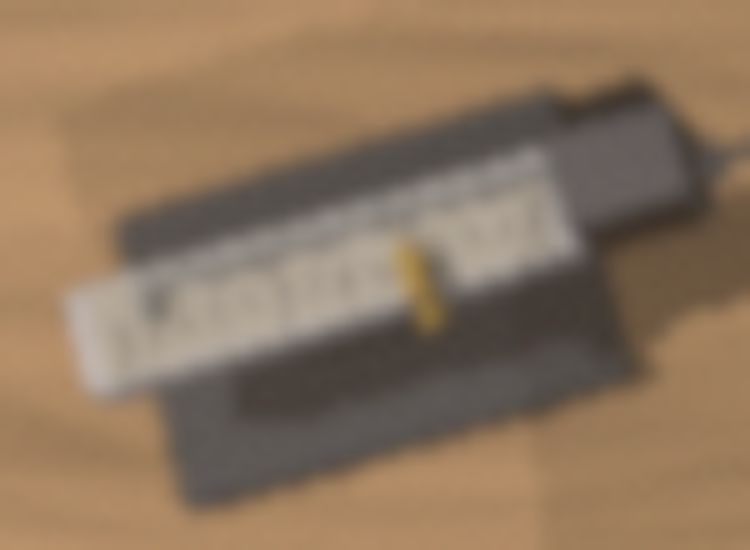

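View pics/s2.png

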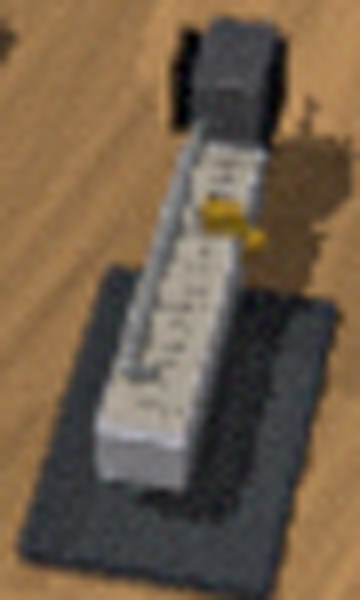

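```bash
cat >> h.py <<'E'
def d(P):
    o,M=tool(); print("clock",round(o["clock"],2),"tcp",o["eef_pos"].round(4),"f",o["ft_force"].round(1),"w",round(o["grip_width"],4))
    for p in np.atleast_2d(P): print("delta", (M.T@(p-o["eef_pos"])).round(4))
E
python3 - <<'E'
from h import *
t=cam("top");s=cam("side")
tp=lambda p:(np.array(p)-4.5)/10+[190,215]
sp=lambda p:(np.array(p)-3.5)/8+[288,230]
F=[plane(t,tp(p),.01) for p in((120,225),(550,90),(640,375),(190,500))]
for i in range(4): print("foot",F[i].round(4),np.linalg.norm(F[i]-F[i-1]).round(4))
print("ctr",np.mean(F,0)); u=F[1]-F[0]+F[2]-F[3]; print("ang",np.degrees(np.arctan2(u[1],u[0])))
G=[plane(s,sp(p),.01) for p in((108,268),(335,305),(268,597),(22,553))]
print("side foot",np.round(G,4), np.mean(G,0)); u=G[0]-G[3]+G[1]-G[2]; print("ang",np.degrees(np.arctan2(u[1],u[0])))
T=[plane(t,tp(p),.09) for p in((545,150),(580,255))]; print("mouth",np.round(T,4),np.mean(T,0))
print("head top", [plane(t,tp(p),.12).round(4) for p in((550,130),(655,100),(693,200),(585,235))])
print("clip",two(t,tp((418,285)),s,sp((222,220)))," ptr",two(t,tp((155,300)),s,sp((140,372))))
print("clip.10",plane(t,tp((407,255)),.1),"ptr.096",plane(t,tp((155,300)),.096),plane(s,sp((140,372)),.096))
d([[.604,-.150,.20],[.604,-.150,.094]])
E
```

```text
foot [0.4457 0.3509 0.01  ] 0.0925
foot [0.4863 0.2111 0.01  ] 0.1457
foot [0.3932 0.1811 0.01  ] 0.0979
foot [0.3566 0.3257 0.01  ] 0.1492
ctr [0.42044543 0.26719889 0.01      ]
ang -74.81894430420236
side foot [[0.4852 0.2124 0.01  ]
 [0.3915 0.1869 0.01  ]
 [0.3503 0.331  0.01  ]
 [0.4432 0.3563 0.01  ]] [0.41753119 0.27165435 0.01      ]
ang -73.86617362750637
mouth [[0.4563 0.1973 0.09  ]
 [0.4238 0.1862 0.09  ]] [0.44005327 0.19172641 0.09      ]
head top [array([0.4584, 0.1901, 0.12  ]), array([0.4666, 0.1586, 0.12  ]), array([0.4363, 0.147 , 0.12  ]), array([0.4266, 0.1793, 0.12  ])]
clip (array([0.4174054 , 0.23571226, 0.09286419]), np.float64(0.003810670439676272))  ptr (array([0.41279624, 0.31632343, 0.08951494]), np.float64(0.0009829086309224337))
clip.10 [0.42403948 0.23701172 0.1       ] ptr.096 [0.41263249 0.31467454 0.096     ] [0.40954046 0.32114587 0.096     ]
clock 0.5 tcp [ 0.2061 -0.4555  0.2313] f [-0.5 -0.2 -0. ] w 0.0855
delta [ 0.4885 -0.1144  0.0313]
delta [ 0.4885 -0.1144  0.1373]
```

send_rows --deltas '[{"grip":1,"translation":[0.055,-0.013,0],"twist":[0,0,0]},{"grip":1,"translation":[0.11,-0.026,0],"twist":[0,0,0]},{"grip":1,"translation":[0.165,-0.039,0],"twist":[0,0,0]},{"grip":1,"translation":[0.22,-0.052,0],"twist":[0,0,0]},{"grip":1,"translation":[0.275,-0.065,0],"twist":[0,0,0]}]'

```text
clock: 1.12
eef_pos: [0.4312, -0.2818, 0.2315]
tool_rot: [0.978, 0.211, 0.0, 0.0]
ft_force: [-0.1, -1.4, 0.9]
grip_width: 0.0852
```

Run:
```python
from h import *
d([[.604,-.150,.20],[.604,-.150,.094]]); print(tool()[1].round(3))
```

```text
clock 1.12 tcp [ 0.4312 -0.2818  0.2315] f [-0.1 -1.4  0.9] w 0.0852
delta [ 0.2117 -0.0489  0.0315]
delta [ 0.2117 -0.049   0.1375]
[[ 0.911  0.412  0.   ]
 [ 0.412 -0.911 -0.   ]
 [ 0.     0.001 -1.   ]]
```

send_rows --deltas '[{"grip":1,"translation":[0.055,-0.013,0.01],"twist":[0,0,0]},{"grip":1,"translation":[0.11,-0.026,0.02],"twist":[0,0,0]},{"grip":1,"translation":[0.165,-0.039,0.03],"twist":[0,0,0]},{"grip":1,"translation":[0.2117,-0.049,0.03],"twist":[0,0,0]},{"grip":1,"translation":[0.2117,-0.049,0.04],"twist":[0,0,0]}]'

```text
clock: 1.75
eef_pos: [0.6068, -0.1474, 0.191]
tool_rot: [0.977, 0.213, 0.001, 0.0]
ft_force: [-1.2, 0.3, -0.8]
grip_width: 0.0855
```

Run:
```python
from h import *
d([[.604,-.150,.20],[.604,-.150,.095]])
t=cam("top");s=cam("side")
crop(t,290,140,110,110,5,"pics/t3.png"); crop(s,280,130,100,100,5,"pics/s3.png")
```

```text
clock 1.75 tcp [ 0.6068 -0.1474  0.191 ] f [-1.2  0.3 -0.8] w 0.0855
delta [-0.0036  0.0013 -0.009 ]
delta [-0.0038  0.0011  0.096 ]
```

View pics/s3.png

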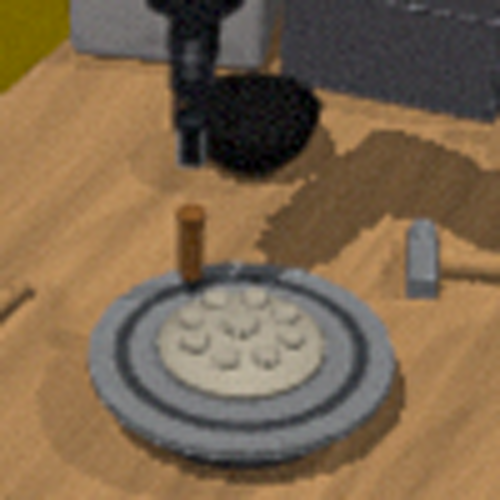

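The side view shows the fingers at crop (191,150), directly above the peg at (190,240). I'll descend now.

send_rows --deltas '[{"grip":1,"translation":[-0.003,0.001,0.04],"twist":[0,0,0]},{"grip":1,"translation":[-0.0038,0.001,0.08],"twist":[0,0,0]},{"grip":1,"translation":[-0.0038,0.001,0.096],"twist":[0,0,0]},{"grip":1,"translation":[-0.0038,0.001,0.096],"twist":[0,0,0]}]'

```text
clock: 2.35
eef_pos: [0.5985, -0.1525, 0.0931]
tool_rot: [0.978, 0.211, -0.003, -0.001]
ft_force: [0.0, 0.3, 0.1]
grip_width: 0.0853
```

Run:
```python
from h import *
d([[.604,-.150,.20],[.604,-.150,.095]])
t=cam("top");s=cam("side")
crop(t,290,140,110,110,5,"pics/t4.png"); crop(s,280,130,100,100,5,"pics/s4.png")
```

```text
clock 2.35 tcp [ 0.5985 -0.1525  0.0931] f [0.  0.3 0.1] w 0.0853
delta [ 0.0055 -0.0003 -0.1069]
delta [ 0.006  -0.     -0.0019]
```

View pics/s4.png

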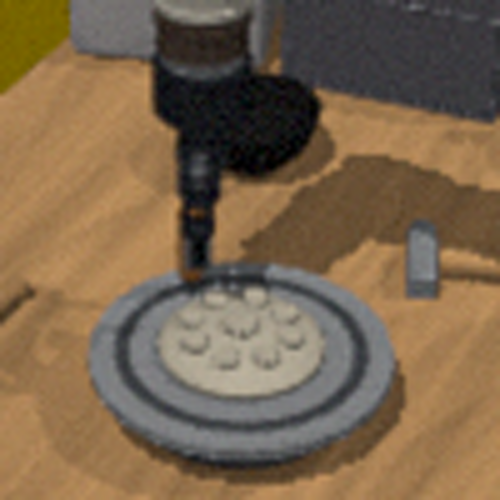

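send_rows --deltas '[{"grip":1,"translation":[0.006,0,0],"twist":[0,0,0]},{"grip":0,"translation":[0.006,0,0],"twist":[0,0,0]},{"grip":0,"translation":[0.006,0,0],"twist":[0,0,0]},{"grip":0,"translation":[0.006,0,0],"twist":[0,0,0]},{"grip":0,"translation":[0.006,0,0],"twist":[0,0,0]}]'

```text
clock: 3.08
eef_pos: [0.6059, -0.1499, 0.0956]
tool_rot: [0.977, 0.211, -0.0, 0.0]
ft_force: [-0.0, 0.5, 1.0]
grip_width: 0.0219
```

Run:
```python
from h import *
d([[.604,-.150,.095]])
```

```text
clock 3.08 tcp [ 0.6059 -0.1499  0.0956] f [-0.   0.5  1. ] w 0.0219
delta [-0.0018 -0.0007  0.0006]
```

send_rows --deltas '[{"grip":0,"translation":[0,0,0],"twist":[0,0,0]},{"grip":0,"translation":[0,0,0],"twist":[0,0,0]}]'

```text
clock: 3.32
eef_pos: [0.6059, -0.1499, 0.0956]
tool_rot: [0.977, 0.211, -0.0, 0.0]
ft_force: [0.2, 0.3, 0.6]
grip_width: 0.0214
```

```bash
cat >> h.py <<'E'
def arc(C,r,a0,dirn,n,step):
    # print n rows around centre C from abs angle a0 (deg)
    o,M=tool()
    for i in range(1,n+1):
        a=np.radians(a0+dirn*step*i); p=np.array([C[0]+r*np.cos(a),C[1]+r*np.sin(a),.0955])
        print((M.T@(p-o["eef_pos"])).round(4).tolist())
E
python3 - <<'E'
from h import *
o,M=tool();p=o["eef_pos"]; C=np.array([.535,-.1005]); v=p[:2]-C
print(p,o["ft_force"],o["grip_width"],np.hypot(*v),np.degrees(np.arctan2(v[1],v[0])))
arc(C,.085,np.degrees(np.arctan2(v[1],v[0])),1,5,8)
E
```

```text
[ 0.60589491 -0.14989749  0.09558242] [0.15343538 0.32799338 0.61270917] 0.021438450126219553 0.08640717966098979 -34.86764882097221
[0.009, -0.008, 0.0001]
[0.0177, -0.016, 0.0001]
[0.0252, -0.0252, 0.0001]
[0.0314, -0.0354, 0.0001]
[0.036, -0.0462, 0.0001]
```

send_rows --deltas '[{"grip":0,"translation":[0.009,-0.008,0],"twist":[0,0,0]},{"grip":0,"translation":[0.0177,-0.016,0],"twist":[0,0,0]},{"grip":0,"translation":[0.0252,-0.0252,0],"twist":[0,0,0]},{"grip":0,"translation":[0.0314,-0.0354,0],"twist":[0,0,0]},{"grip":0,"translation":[0.036,-0.0462,0],"twist":[0,0,0]}]'

```text
clock: 3.95
eef_pos: [0.6207, -0.0915, 0.0957]
tool_rot: [0.977, 0.211, 0.001, -0.0]
ft_force: [4.2, -0.1, -1.5]
grip_width: 0.0219
```

Run:
```python
from h import *
o,M=tool();p=o["eef_pos"]; C=np.array([.535,-.1005]); v=p[:2]-C
print(p,o["ft_force"],o["grip_width"],np.hypot(*v),np.degrees(np.arctan2(v[1],v[0])))
arc(C,.0855,5.1,1,5,12)
```

```text
[ 0.62072765 -0.09150866  0.09565986] [ 4.24673399 -0.10994514 -1.45312682] 0.021852950989250632 0.08619787835280057 5.987442482304932
[0.003, -0.0164, 0.0002]
[0.0034, -0.0342, 0.0002]
[0.0001, -0.0518, 0.0001]
[-0.0068, -0.0683, 0.0001]
[-0.0169, -0.083, 0.0001]
```

Forces are tiny, so I'll continue.

send_rows --deltas '[{"grip":0,"translation":[0.003,-0.0164,0],"twist":[0,0,0]},{"grip":0,"translation":[0.0034,-0.0342,0],"twist":[0,0,0]},{"grip":0,"translation":[0.0001,-0.0518,0],"twist":[0,0,0]},{"grip":0,"translation":[-0.0068,-0.0683,0],"twist":[0,0,0]},{"grip":0,"translation":[-0.0169,-0.083,0],"twist":[0,0,0]}]'

```text
clock: 4.58
eef_pos: [0.569, -0.0223, 0.0956]
tool_rot: [0.977, 0.212, -0.001, 0.0]
ft_force: [-0.4, -4.5, 0.4]
grip_width: 0.0213
```

Run:
```python
from h import *
o,M=tool();p=o["eef_pos"]; C=np.array([.535,-.1005]); v=p[:2]-C
print(p,o["ft_force"],o["grip_width"],np.hypot(*v),np.degrees(np.arctan2(v[1],v[0])))
arc(C,.0855,65.1,1,5,12)
```

```text
[ 0.5690305  -0.02230993  0.09555697] [-0.36705206 -4.46575158  0.35784521] 0.0212501708143999 0.0852746223527667 66.4799796008423
[-0.0115, -0.0109, 0.0001]
[-0.0267, -0.0202, 0.0001]
[-0.0436, -0.0261, 0.0001]
[-0.0613, -0.0284, 0.0001]
[-0.0791, -0.0269, 0.0001]
```

send_rows --deltas '[{"grip":0,"translation":[-0.0115,-0.0109,0],"twist":[0,0,0]},{"grip":0,"translation":[-0.0267,-0.0202,0],"twist":[0,0,0]},{"grip":0,"translation":[-0.0436,-0.0261,0],"twist":[0,0,0]},{"grip":0,"translation":[-0.0613,-0.0284,0],"twist":[0,0,0]},{"grip":0,"translation":[-0.0791,-0.0269,0],"twist":[0,0,0]}]'

```text
clock: 5.2
eef_pos: [0.4854, -0.0324, 0.0956]
tool_rot: [0.977, 0.211, -0.0, 0.003]
ft_force: [8.4, -8.9, -7.0]
grip_width: 0.0215
```

Run:
```python
from h import *
o,M=tool();p=o["eef_pos"]; C=np.array([.535,-.1005]); v=p[:2]-C
print(p,o["ft_force"],o["grip_width"],np.hypot(*v),np.degrees(np.arctan2(v[1],v[0])))
arc(C,.0855,125.1,1,5,12)
```

```text
[ 0.48540745 -0.0323855   0.09563681] [ 8.38401172 -8.9253518  -7.02880712] 0.021475390511296297 0.08425559784645988 126.05747561581497
[-0.016, 0.0036, 0.0002]
[-0.0316, 0.0122, 0.0003]
[-0.0452, 0.0239, 0.0004]
[-0.056, 0.0381, 0.0005]
[-0.0637, 0.0543, 0.0006]
```

Run:
```python
from h import *
arc(np.array([.536,-.1015]),.0853,125.1,1,5,12)
```

```text
[-0.0154, 0.0052, 0.0002]
[-0.031, 0.0137, 0.0003]
[-0.0445, 0.0254, 0.0004]
[-0.0554, 0.0395, 0.0005]
[-0.063, 0.0557, 0.0006]
```

send_rows --deltas '[{"grip":0,"translation":[-0.0154,0.0052,0],"twist":[0,0,0]},{"grip":0,"translation":[-0.031,0.0137,0],"twist":[0,0,0]},{"grip":0,"translation":[-0.0445,0.0254,0],"twist":[0,0,0]},{"grip":0,"translation":[-0.0554,0.0395,0],"twist":[0,0,0]},{"grip":0,"translation":[-0.063,0.0557,0],"twist":[0,0,0]}]'

```text
clock: 5.82
eef_pos: [0.4513, -0.1083, 0.0957]
tool_rot: [0.977, 0.212, 0.001, 0.002]
ft_force: [10.0, 1.9, -11.3]
grip_width: 0.0216
```

Run:
```python
from h import *
o,M=tool();p=o["eef_pos"]; C=np.array([.536,-.1015]); v=p[:2]-C
print(p,o["ft_force"],o["grip_width"],np.hypot(*v),np.degrees(np.arctan2(v[1],v[0])))
arc(C,.0853,185.1,1,5,12)
```

```text
[ 0.4512674  -0.10828769  0.09568051] [ 10.00121354   1.94272239 -11.28612822] 0.021577858517601134 0.08500403731356286 -175.41997433932784
[-0.0046, 0.018, 0.0003]
[-0.0051, 0.0358, 0.0003]
[-0.0018, 0.0533, 0.0004]
[0.0051, 0.0698, 0.0005]
[0.0153, 0.0845, 0.0006]
```

send_rows --deltas '[{"grip":0,"translation":[-0.0046,0.018,0],"twist":[0,0,0]},{"grip":0,"translation":[-0.0051,0.0358,0],"twist":[0,0,0]},{"grip":0,"translation":[-0.0018,0.0533,0],"twist":[0,0,0]},{"grip":0,"translation":[0.0051,0.0698,0],"twist":[0,0,0]},{"grip":0,"translation":[0.0153,0.0845,0],"twist":[0,0,0]}]'

```text
clock: 6.45
eef_pos: [0.4986, -0.1773, 0.0956]
tool_rot: [0.977, 0.212, -0.0, 0.0]
ft_force: [-0.2, 4.8, 0.6]
grip_width: 0.0215
```

Run:
```python
from h import *
o,M=tool();p=o["eef_pos"]; C=np.array([.536,-.1015]); v=p[:2]-C
print(p,o["ft_force"],o["grip_width"],np.hypot(*v),np.degrees(np.arctan2(v[1],v[0])))
arc(C,.0853,245.1,1,5,12)
```

```text
[ 0.49856266 -0.17732832  0.09555729] [-0.23587193  4.79503464  0.60103604] 0.021515307647359396 0.0845664743169309 -116.27610048413827
[0.0137, 0.0143, 0.0001]
[0.0289, 0.0236, 0.0]
[0.0458, 0.0295, 0.0]
[0.0635, 0.0317, 0.0]
[0.0812, 0.0303, 0.0]
```

send_rows --deltas '[{"grip":0,"translation":[0.0137,0.0143,0],"twist":[0,0,0]},{"grip":0,"translation":[0.0289,0.0236,0],"twist":[0,0,0]},{"grip":0,"translation":[0.0458,0.0295,0],"twist":[0,0,0]},{"grip":0,"translation":[0.0635,0.0317,0],"twist":[0,0,0]},{"grip":0,"translation":[0.0812,0.0303,0],"twist":[0,0,0]}]'

```text
clock: 7.08
eef_pos: [0.5839, -0.1714, 0.0955]
tool_rot: [0.977, 0.211, -0.002, 0.0]
ft_force: [-1.5, -0.7, 2.3]
grip_width: 0.0217
```

Run:
```python
from h import *
o,M=tool();p=o["eef_pos"]; C=np.array([.536,-.1015]); v=p[:2]-C
print(p,o["ft_force"],o["grip_width"],np.hypot(*v),np.degrees(np.arctan2(v[1],v[0])))
arc(C,.0853,305.1,1,2,10); d([.6059,-.1499,.0956])
```

```text
[ 0.58391686 -0.17137492  0.09552964] [-1.47946133 -0.74319311  2.25964671] 0.021658695815748925 0.08472620616860327 -55.55954460659073
[0.0154, -0.0036, -0.0]
[0.0288, -0.0101, -0.0001]
clock 7.08 tcp [ 0.5839 -0.1714  0.0955] f [-1.5 -0.7  2.3] w 0.0217
delta [ 0.0289 -0.0105 -0.0002]
```

send_rows --deltas '[{"grip":0,"translation":[0.0154,-0.0036,0],"twist":[0,0,0]},{"grip":0,"translation":[0.0288,-0.0104,0],"twist":[0,0,0]},{"grip":0,"translation":[0.0288,-0.0104,0],"twist":[0,0,0]},{"grip":0,"translation":[0.0288,-0.0104,0],"twist":[0,0,0]}]'

```text
clock: 7.58
eef_pos: [0.606, -0.1496, 0.0956]
tool_rot: [0.977, 0.212, -0.002, 0.001]
ft_force: [1.3, -0.5, 0.8]
grip_width: 0.0214
```

Run:
```python
from h import *
d([.6059,-.1499,.0956])
```

```text
clock 7.58 tcp [ 0.606  -0.1496  0.0956] f [ 1.3 -0.5  0.8] w 0.0214
delta [-0.0002  0.0003 -0.    ]
```

send_rows --deltas '[{"grip":1,"translation":[0,0,0],"twist":[0,0,0]},{"grip":1,"translation":[0,0,0],"twist":[0,0,0]},{"grip":1,"translation":[0,0,0],"twist":[0,0,0]},{"grip":1,"translation":[0,0,0],"twist":[0,0,0]},{"grip":1,"translation":[0,0,-0.02],"twist":[0,0,0]}]'

```text
clock: 8.2
eef_pos: [0.6044, -0.1493, 0.1139]
tool_rot: [0.977, 0.212, -0.004, -0.0]
ft_force: [-0.0, -0.5, 0.6]
grip_width: 0.0855
```

send_rows --deltas '[{"grip":1,"translation":[0,0,-0.04],"twist":[0,0,0]},{"grip":1,"translation":[0,0,-0.08],"twist":[0,0,0]},{"grip":1,"translation":[0,0,-0.1],"twist":[0,0,0]},{"grip":1,"translation":[0,0,-0.1],"twist":[0,0,0]}]'

```text
clock: 8.7
eef_pos: [0.6063, -0.1495, 0.216]
tool_rot: [0.977, 0.211, -0.002, 0.001]
ft_force: [0.8, -0.3, 0.8]
grip_width: 0.0856
```

Run:
```python
from h import *
d([[.447,.169,.22],[.447,.169,.08]])
t=cam("top");s=cam("side")
crop(t,190,140,200,130,4,"pics/t5.png"); crop(s,280,130,100,100,5,"pics/s5.png")
a=cv2.imread("pics/s3.png");b=cv2.imread("pics/s5.png"); cv2.imwrite("pics/s5c.png",cv2.hconcat([a,b])[:,:800] if 0 else cv2.resize(cv2.hconcat([a,b]),(800,400)))
```

```text
clock 8.7 tcp [ 0.6063 -0.1495  0.216 ] f [ 0.8 -0.3  0.8] w 0.0856
delta [-0.0133 -0.3559 -0.0041]
delta [-0.0129 -0.3559  0.1359]
```

View pics/s5c.png

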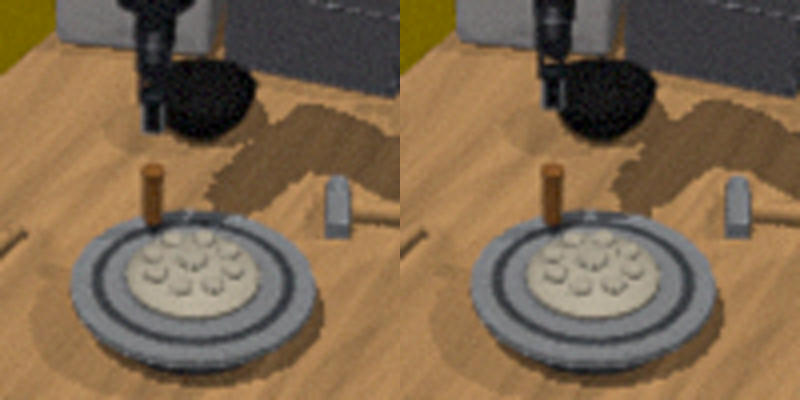

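View pics/t5.png

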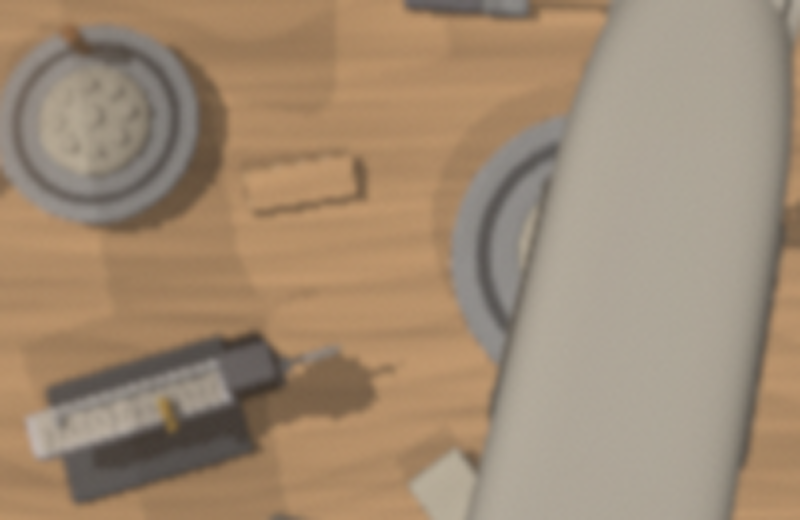

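The peg matches its first view in the side image, at panel (152,195) before and after. Next I move to the gauge head and turn the jaws along gauge y.

send_rows --deltas '[{"grip":1,"translation":[0,-0.045,-0.004],"twist":[0,0,-10]},{"grip":1,"translation":[-0.003,-0.09,-0.004],"twist":[0,0,-20]},{"grip":1,"translation":[-0.005,-0.135,-0.004],"twist":[0,0,-30]},{"grip":1,"translation":[-0.007,-0.18,-0.004],"twist":[0,0,-40]},{"grip":1,"translation":[-0.009,-0.225,-0.004],"twist":[0,0,-50]}]'

```text
clock: 9.43
eef_pos: [0.5016, 0.0531, 0.2158]
tool_rot: [0.795, 0.607, -0.005, -0.003]
ft_force: [-0.3, -0.3, 0.5]
grip_width: 0.0854
```

```bash
cat >> h.py <<'E'
GA=-74.3
def yaw():
    o,M=tool(); y=M[:,1]; print("tool y ang",np.degrees(np.arctan2(y[1],y[0])).round(2),"want",GA+90,"tilt",M[:2,2].round(4))
E
python3 - <<'E'
from h import *
d([[.447,.169,.20],[.447,.169,.08]]);yaw()
E
```

```text
clock 9.43 tcp [0.5016 0.0531 0.2158] f [-0.3 -0.3  0.5] w 0.0854
delta [ 0.0975 -0.083   0.0164]
delta [ 0.098  -0.0817  0.1364]
tool y ang -15.26 want 15.700000000000003 tilt [-0.0117 -0.0006]
```

send_rows --deltas '[{"grip":1,"translation":[0.033,-0.028,0.004],"twist":[0,0,-10]},{"grip":1,"translation":[0.066,-0.056,0.008],"twist":[0,0,-20]},{"grip":1,"translation":[0.0975,-0.083,0.014],"twist":[0,0,-31]},{"grip":1,"translation":[0.0975,-0.083,0.016],"twist":[0,0,-31]},{"grip":1,"translation":[0.0975,-0.083,0.016],"twist":[0,0,-31]}]'

```text
clock: 10.05
eef_pos: [0.4463, 0.1686, 0.1991]
tool_rot: [0.604, 0.797, -0.005, -0.005]
ft_force: [0.1, -1.0, 0.2]
grip_width: 0.0855
```

Run:
```python
from h import *
d([[.447,.169,.20],[.447,.169,.08]]);yaw()
s=cam("side"); t=cam("top"); crop(s,270,170,110,130,4,"pics/s6.png");crop(t,170,150,200,150,4,"pics/t6.png")
```

```text
clock 10.05 tcp [0.4463 0.1686 0.1991] f [ 0.1 -1.   0.2] w 0.0855
delta [ 0.0002  0.0007 -0.0009]
delta [-0.      0.0024  0.1191]
tool y ang 15.71 want 15.700000000000003 tilt [-0.0139 -0.0019]
```

View pics/s6.png

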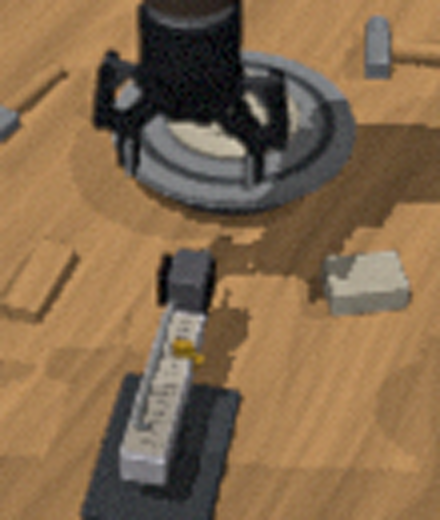

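View pics/t6.png

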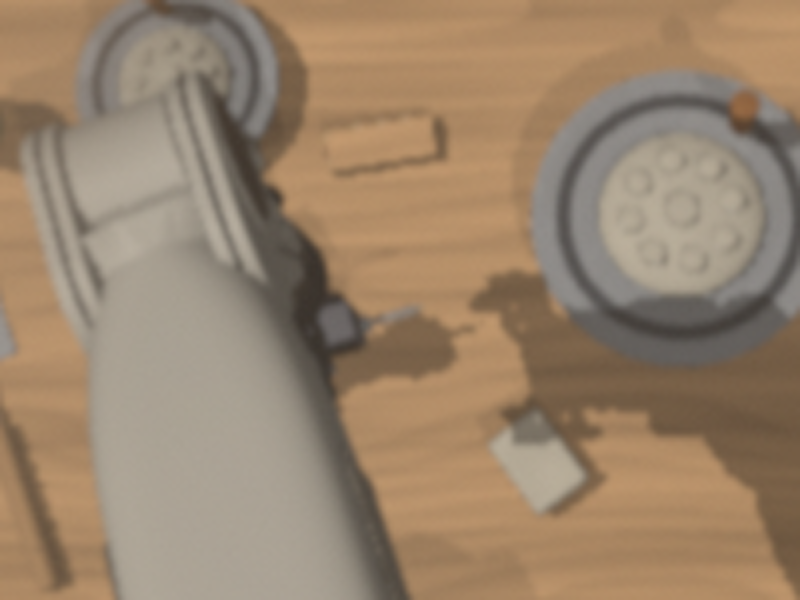

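The side view shows the gripper above the head, which is at crop (187,280), and nothing stands in the descent path.

send_rows --deltas '[{"grip":1,"translation":[0,0.001,0.04],"twist":[0,0,0]},{"grip":1,"translation":[0,0.0015,0.075],"twist":[0,0,0]},{"grip":1,"translation":[0,0.002,0.105],"twist":[0,0,0]},{"grip":1,"translation":[0,0.0024,0.119],"twist":[0,0,0]},{"grip":1,"translation":[0,0.0024,0.119],"twist":[0,0,0]}]'

```text
clock: 10.78
eef_pos: [0.4478, 0.1678, 0.0802]
tool_rot: [0.605, 0.796, -0.005, -0.005]
ft_force: [-0.9, 0.3, 0.9]
grip_width: 0.0852
```

Run:
```python
from h import *
d([.447,.169,.08]);yaw()
s=cam("side"); crop(s,270,190,100,110,5,"pics/s7.png")
```

```text
clock 10.78 tcp [0.4478 0.1678 0.0802] f [-0.9  0.3  0.9] w 0.0852
delta [ 0.0013 -0.0004  0.0003]
tool y ang 15.54 want 15.700000000000003 tilt [-0.0143 -0.0018]
```

View pics/s7.png

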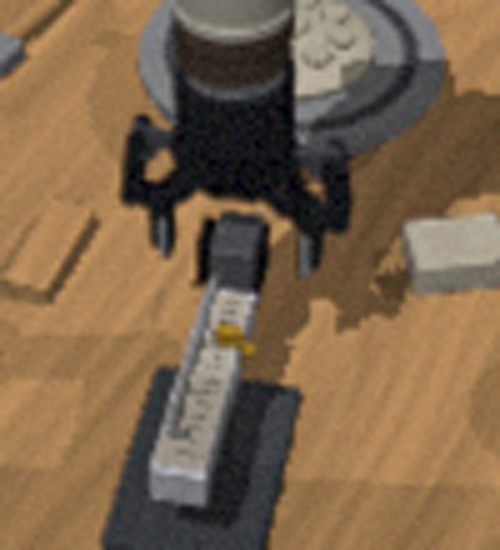

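The fingers straddle the head: they sit at (162,240) and (312,255), and the head spans x 198–267. I'll close the grip.

send_rows --deltas '[{"grip":0,"translation":[0,0,0],"twist":[0,0,0]},{"grip":0,"translation":[0,0,0],"twist":[0,0,0]},{"grip":0,"translation":[0,0,0],"twist":[0,0,0]},{"grip":0,"translation":[0,0,0],"twist":[0,0,0]},{"grip":0,"translation":[0,0,0],"twist":[0,0,0]}]'

```text
clock: 11.45
eef_pos: [0.4466, 0.1677, 0.083]
tool_rot: [0.605, 0.796, -0.005, -0.005]
ft_force: [-12.6, -3.5, 13.5]
grip_width: 0.0366
```

Run:
```python
from h import *
d([.447,.169,.08]);yaw()
s=cam("side"); crop(s,270,190,100,110,5,"pics/s8.png")
```

```text
clock 11.45 tcp [0.4466 0.1677 0.083 ] f [-12.6  -3.5  13.5] w 0.0366
delta [0.0012 0.0008 0.003 ]
tool y ang 15.5 want 15.700000000000003 tilt [-0.0143 -0.0018]
```

View pics/s8.png

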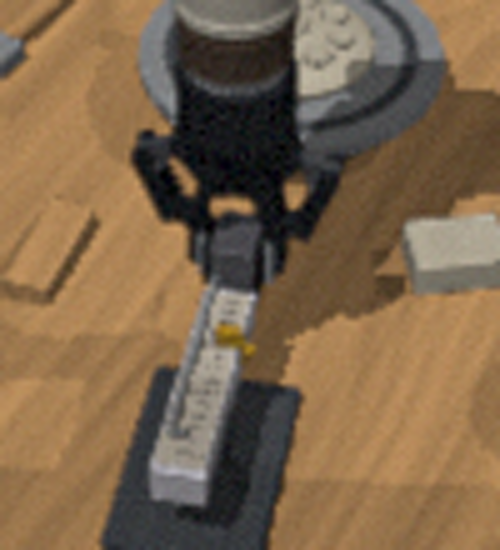

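send_rows --deltas '[{"grip":0,"translation":[-0.01,0,0],"twist":[0,0,0]},{"grip":0,"translation":[-0.022,0,0],"twist":[0,0,0]},{"grip":0,"translation":[-0.035,0,0],"twist":[0,0,0]},{"grip":0,"translation":[-0.048,0,0],"twist":[0,0,0]},{"grip":0,"translation":[-0.06,0,0],"twist":[0,0,0]}]'

```text
clock: 12.12
eef_pos: [0.4627, 0.1091, 0.0831]
tool_rot: [0.606, 0.796, -0.005, -0.005]
ft_force: [-5.0, 0.1, 0.6]
grip_width: 0.0357
```

send_rows --deltas '[{"grip":0,"translation":[0,0,0],"twist":[0,0,0]}]'

```text
clock: 12.25
eef_pos: [0.4631, 0.1076, 0.0832]
tool_rot: [0.606, 0.795, -0.005, -0.005]
ft_force: [-3.4, -1.7, -3.6]
grip_width: 0.0361
```

Run:
```python
from h import *
d([.4466,.1677,.083]);yaw()
s=cam("side"); t=cam("top"); crop(s,285,225,60,75,8,"pics/s9.png"); crop(t,170,190,120,90,6,"pics/t9.png")
```

```text
clock 12.25 tcp [0.4631 0.1076 0.0832] f [-3.4 -1.7 -3.6] w 0.0361
delta [ 0.0623 -0.      0.0003]
tool y ang 15.33 want 15.700000000000003 tilt [-0.0137 -0.0023]
```

View pics/s9.png

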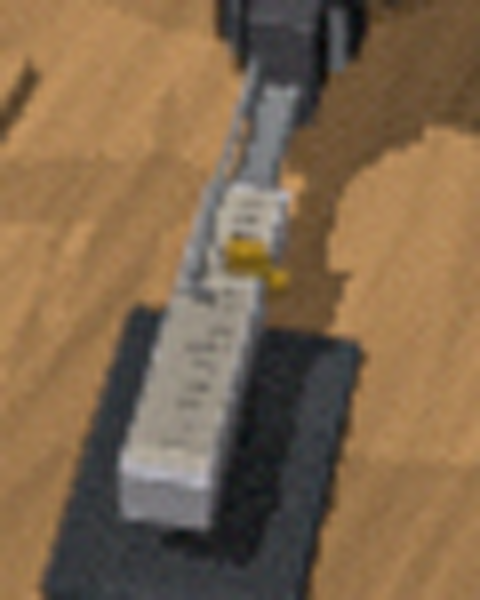

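View pics/t9.png

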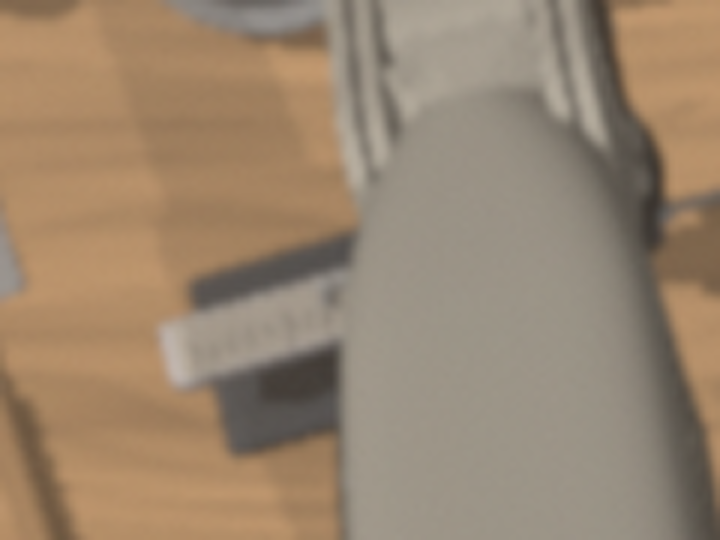

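```bash
python3 - <<'E'
import cv2,numpy as np
np.set_printoptions(linewidth=200)
t=cv2.imread("pics/top0.png").astype(int);s=cv2.imread("pics/side0.png").astype(int)
print("top r-b, x226-239,y236-252");print((t[...,2]-t[...,0])[236:252,226:240])
print("top gray x200-214 y240-252");print(t.mean(2).astype(int)[240:252,198:214])
print("side r-b x308-324,y250-266");print((s[...,2]-s[...,0])[250:266,308:324])
print("side gray x298-312,y270-282");print(s.mean(2).astype(int)[268:284,298:314])
E
python3 - <<'E'
import cv2
t=cv2.imread("pics/top0.png");s=cv2.imread("pics/side0.png")
a=cv2.resize(t[228:258,195:250],None,fx=14,fy=14,interpolation=cv2.INTER_NEAREST);cv2.imwrite("pics/tz.png",a)
a=cv2.resize(s[245:290,292:330],None,fx=13,fy=13,interpolation=cv2.INTER_NEAREST);cv2.imwrite("pics/sz.png",a)
E
```

```text
top r-b, x226-239,y236-252
[[12 13 12 13 15 17 20 22 23 24 25 26 26 26]
 [15 16 18 20 21 23 25 26 26 25 26 26 26 25]
 [21 22 26 31 34 32 28 25 24 26 25 25 26 26]
 [26 27 33 48 57 51 36 26 25 26 27 25 26 26]
 [26 27 37 58 78 73 45 26 23 25 26 27 26 24]
 [26 25 34 56 81 84 54 27 21 23 25 24 22 20]
 [26 25 30 49 77 87 62 31 20 20 19 18 15 15]
 [27 25 27 40 67 83 69 38 19 15 14 13 11 10]
 [25 23 23 29 50 69 71 48 25 13 11 10 11 11]
 [21 18 17 19 31 54 69 61 36 17 11 11 12 12]
 [15 13 11 12 20 45 67 66 43 20 13 13 13 12]
 [11 10 11 11 16 35 54 52 33 17 13 13 13 12]
 [12 12 13 13 15 23 32 30 19 15 13 14 14 13]
 [14 13 15 14 15 15 16 15 14 14 12 13 12 12]
 [15 14 15 14 13 13 13 13 13 12 13 13 12 12]
 [15 14 14 13 13 13 13 12 12 11 11 10 11 10]]
top gray x200-214 y240-252
[[138 135 127 113  98  88  90  97 105 108 115 126 132 137 141 142]
 [140 137 131 125 116 111 113 123 131 133 135 139 140 139 138 138]
 [141 143 142 142 143 141 138 139 141 140 141 141 138 138 139 146]
 [152 157 159 159 159 154 143 135 135 139 147 151 149 148 152 158]
 [166 167 167 167 163 153 138 125 127 142 155 161 160 157
[... 1980 characters left out ...]
 144 141 129 116 149 161 149]
 [ 56  51  51  48  80 128 110 106 148 156 151 147 152 161 155 154]
 [ 58  53  38  56 117 140 124 106 139 123 123 130 148 158 146 125]
 [ 53  49  52  61 132 120 101  95 111  98 137 155 154 160 162 119]
 [ 60  52  52  87 138 139 104  95 106 108 144 156 160 158 161 109]
 [ 48  51  56 124 159 161 146 144 156 155 141 147 156 161 139  98]
 [ 49  52  71 151 161 162 159 151 149 155 157 157 160 159 125  90]
 [ 57  49  85 160 163 160 154 136 129 129 146 157 154 148 106  79]
 [ 44  59 122 159 160 157 159 154 155 155 142 151 141 152 111  74]
 [ 48  67 154 168 156 153 165 158 159 157 154 156 157 135  95  57]
 [ 49  74 153 170 162 163 164 161 158 164 157 159 162 119  88  45]]
```

View pics/tz.png

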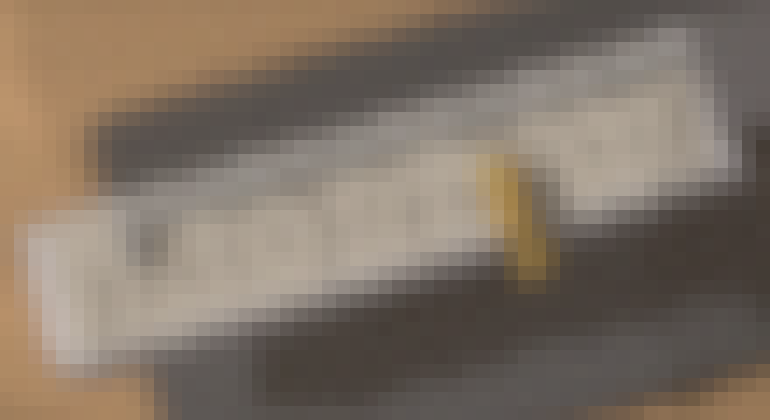

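View pics/sz.png

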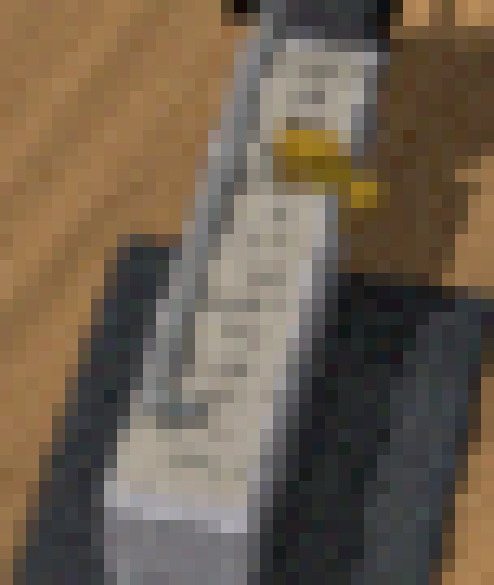

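Run:
```python
from h import *
s=cam("side");t=cam("top")
a=np.radians(GA);gx=np.array([np.cos(a),np.sin(a)]);gy=np.array([-gx[1],gx[0]]);O=np.array([.419,.2695])
g=lambda c,p,z:(lambda P:np.round([gx@(P[:2]-O)*1000,gy@(P[:2]-O)*1000],1))(plane(c,p,z))
print("side ptr0",g(s,(305.5,276.5),.096),"topface",g(s,(315.3,255.4),.104),"nearbottom",g(s,(315,259.7),.09),"near@.096",g(s,(315,258.4),.096))
print("top ptr0",g(t,(205.2,244.5),.096))
T=cv2.imread("pics/top0.png").astype(float); w=np.clip((T[...,2]-T[...,0])-30,0,None)
for y in range(239,248):
    xs=np.arange(226,238); ww=w[y,226:238]; cx=(xs*ww).sum()/ww.sum(); print("clip row",y,round(cx,2),g(t,(cx,y),.104),g(t,(cx,y),.097))
for X in(28,32,36): print(X,[proj(s,[*(O+gx*X/1000+gy*.005),z]).round(1).tolist() for z in(.09,.096,.104)])
S=cv2.imread("pics/side0.png"); S9=s["color"].astype(int)
np.set_printoptions(linewidth=200)
print("now gray x304-320,y254-266");print(S9.mean(2).astype(int)[252:268,304:322]);print((S9[...,2]-S9[...,0])[252:268,304:322])
```

```text
side ptr0 [-53.7   3.2] topface [28.8 -9.4] nearbottom [23.8 -9.5] near@.096 [23.6 -9.5]
top ptr0 [-44.7   6.1]
clip row 239 230.12 [33.8 -1.4] [32.5 -0.2]
clip row 240 230.22 [33.3 -4.4] [32.  -3.3]
clip row 241 230.43 [33.2 -7.5] [31.9 -6.4]
clip row 242 230.67 [ 33.1 -10.7] [31.8 -9.6]
clip row 243 230.99 [ 33.2 -13.9] [ 31.9 -12.8]
clip row 244 231.48 [ 33.9 -17.2] [ 32.6 -16.2]
clip row 245 232.17 [ 35.1 -20.7] [ 33.8 -19.7]
clip row 246 232.47 [ 35.2 -23.9] [ 33.9 -22.9]
clip row 247 232.43 [ 34.3 -26.8] [ 33.  -25.8]
28 [[[310.7, 258.0]], [[310.7, 256.7]], [[310.7, 254.9]]]
32 [[[311.0, 257.1]], [[311.0, 255.8]], [[311.0, 254.0]]]
36 [[[311.3, 256.2]], [[311.3, 254.9]], [[311.3, 253.1]]]
now gray x304-320,y254-266
[[125 119 112 115 120 137 127  98 159 162 146 129 118 151 160 166 117  85]
 [117 119 116 128 129 140 121 106 159 162 149 153 151 162 165 127 102  85]
 [116 118 128 131 132 140 121 101 153 146  94 112 127 148 161 123 100  88]
 [114 124 127 126 139 130 114 116 139 130 101 112 117 126 142 107  87  85]
 [113 125 127 122 152 132 110 150 117 100  98 113 103 105 113  93  85
[... 1332 characters left out ...]
 84  97  86  59  64  53]
 [ 85  85  82  28   2   1  10  19  19  30  41  45  61  63  85 118 117  69]
 [ 88  88  66  14  -1   2  19  22  23  19  17  21  16  -2  59 107  96  58]
 [ 89  87  50  12   3  -2  -5   9  18  15  17  17  11  -1  44  66  58  52]
 [ 91  85  33  21  16   9   3  10  16  16  20  20  10   4  49  56  57  52]
 [ 57  42  17  18  17  16  23  19  18  17  23  20   2  -6  28  52  57  49]
 [ -4  -3  16  17  20  18  21  20  23  20  18  20   3  -4  32  57  56  52]
 [ -5   2  18  20  19  22  17  20  16  15  20  14   2   7  37  49  53  50]
 [ -3  11  23  19  18  19  16  20  17  20  23   8  -1  -3  -4   3   4  13]
 [  2  13  19  20  20  19  19  19  19  19  19   7  -1  -7  -5  -6  -4 -13]]
```

```bash
python3 - <<'E'
from h import *
s=cam("side");t=cam("top")
a=np.radians(GA);gx=np.array([np.cos(a),np.sin(a)]);gy=np.array([-gx[1],gx[0]]);O=np.array([.419,.2695])
g=lambda c,p,z:(lambda P:np.round([gx@(P[:2]-O)*1000,gy@(P[:2]-O)*1000],1))(plane(c,p,z))
print("clip near bottom",g(s,(314.5,258.9),.09),"far top",g(s,(314.5,254.3),.104))
for r in(275.5,276.5,277.5): print("ptr0",r,[g(s,(306,r),z) for z in(.09,.093,.096,.10)])
for r in(260.5,261.5,262.5): print("ptr1",r,[g(s,(310.5,r),z) for z in(.09,.093,.096,.10)])
o,M=tool(); print((gx@(o["eef_pos"][:2]-[.4466,.1677])),gy@(o["eef_pos"][:2]-[.4466,.1677]))
# tube near end / mouth edges for scale check in side: needs row
np.set_printoptions(linewidth=200)
S=cv2.imread("pics/side0.png").mean(2).astype(int); print(S[280:292,300:312]);
E
python3 - <<'E'
import cv2
s=cv2.imread("pics/s9.png")
E
```

```text
clip near bottom [26.8 -7.3] far top [32.9 -6. ]
ptr0 275.5 [array([-44.5,   3.8]), array([-47.1,   3.2]), array([-49.6,   2.6]), array([-53. ,   1.8])]
ptr0 276.5 [array([-48.3,   3. ]), array([-50.8,   2.4]), array([-53.4,   1.8]), array([-56.7,   1. ])]
ptr0 277.5 [array([-52.1,   2.1]), array([-54.6,   1.5]), array([-57.1,   0.9]), array([-60.4,   0.1])]
ptr1 260.5 [array([17.6,  3.5]), array([14.9,  2.9]), array([12.1,  2.3]), array([8.5, 1.5])]
ptr1 261.5 [array([13.5,  2.6]), array([10.8,  2. ]), array([8. , 1.4]), array([4.4, 0.6])]
ptr1 262.5 [array([9.4, 1.7]), array([6.7, 1.1]), array([4. , 0.5]), array([ 0.4, -0.3])]
0.06085170472732448 -0.0003639940732088412
[[ 85 160 163 160 154 136 129 129 146 157 154 148]
 [122 159 160 157 159 154 155 155 142 151 141 152]
 [154 168 156 153 165 158 159 157 154 156 157 135]
 [153 170 162 163 164 161 158 164 157 159 162 119]
 [120 143 147 168 172 169 161 163 163 164 165 112]
 [116 119 117 121 112 117 120 134 147 174 166 111]
 [109 117 117 121 115 116 116 119 113 121 115  89]
 [114 122 120 120 118 118 116 115 117 118 113  86]
 [110 130 121 118 120 118 119 115 116 124 116  83]
 [ 89 129 115 108 109 115 116 113 118 123 117  68]
 [ 57  63  66  65  78  91  87 103 108 104 108  61]
 [ 63  66  58  61  62  57  46  42  42  61  63  49]]
```

send_rows --deltas '[{"grip":0,"translation":[-0.005,0,0],"twist":[0,0,0]},{"grip":0,"translation":[-0.01,0,0],"twist":[0,0,0]},{"grip":0,"translation":[-0.014,0,0],"twist":[0,0,0]},{"grip":0,"translation":[-0.014,0,0],"twist":[0,0,0]}]'

```text
clock: 13.05
eef_pos: [0.4666, 0.095, 0.0832]
tool_rot: [0.606, 0.796, -0.005, -0.005]
ft_force: [-3.9, -1.6, -1.7]
grip_width: 0.0358
```

Run:
```python
from h import *
d([.4466,.1677,.083]);yaw()
fr=[cam("side") for _ in range(6)]
S=np.mean([c["color"].astype(float) for c in fr],0); np.save("avg10.npy",S)
cv2.imwrite("pics/s10.png",cv2.resize(S[245:270,300:328].astype(np.uint8),None,fx=24,fy=24,interpolation=cv2.INTER_NEAREST))
np.set_printoptions(linewidth=200);print(S.mean(2).astype(int)[250:264,306:322]);t=cam("top");crop(t,170,190,120,90,6,"pics/t10.png")
```

```text
clock 13.05 tcp [0.4666 0.095  0.0832] f [-3.9 -1.6 -1.7] w 0.0358
delta [0.0754 0.0001 0.0003]
tool y ang 15.41 want 15.700000000000003 tilt [-0.014  -0.0022]
[[120 119 117 117 135 121 114 155 161 140 134 138 158 151 131 134]
 [128 128 131 134 126 112 152 165 157 152 149 156 165 167 127 125]
 [125 127 131 140 126 100 154 165 141 131 116 149 162 166 117  89]
 [125 131 132 140 123 107 155 162 149 150 152 161 162 126 102  85]
 [129 126 129 136 115 101 152 144  96 113 125 149 162 119 100  86]
 [125 124 140 129 114 116 142 129 107 110 118 124 144 106  87  84]
 [122 125 156 137 112 148 117 101  97 109 103 105 116  95  84  81]
 [124 125 146 135 107 133 122  89  74  77  71  73  77  77  79  79]
 [125 129 126 113  93  96  95  85  81  78  81  77  80  89  86  78]
 [125 140 145 139 107  97  97 106 108 109 112  90  74 103 101  83]
 [124 141 145 143 144 145 145 136 142 148 145  99  77  90  87  77]
 [125 140 141 143 142 144 142 112 136 146 149  95  66  64  70  78]
 [139 145 143 143 141 137 144 135 139 146 146  93  71  73  76  77]
 [136 143 143 140 138 123 136 124 136 145 141  91  77  78  79  78]]
```

View pics/s10.png

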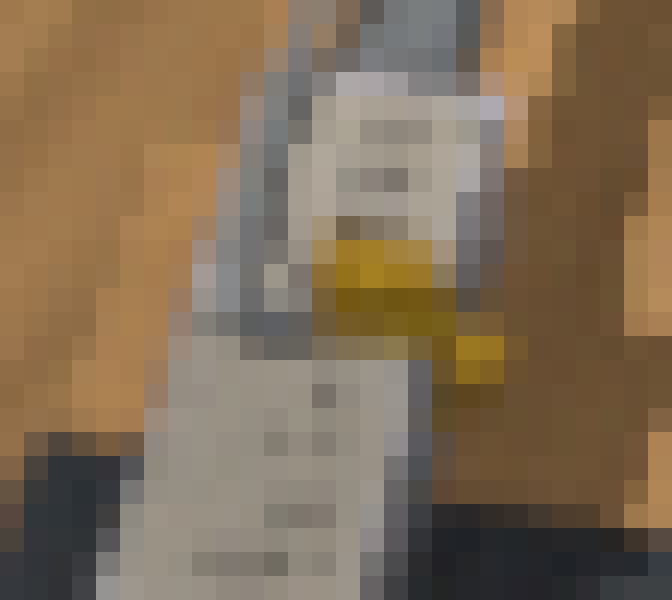

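View pics/t10.png

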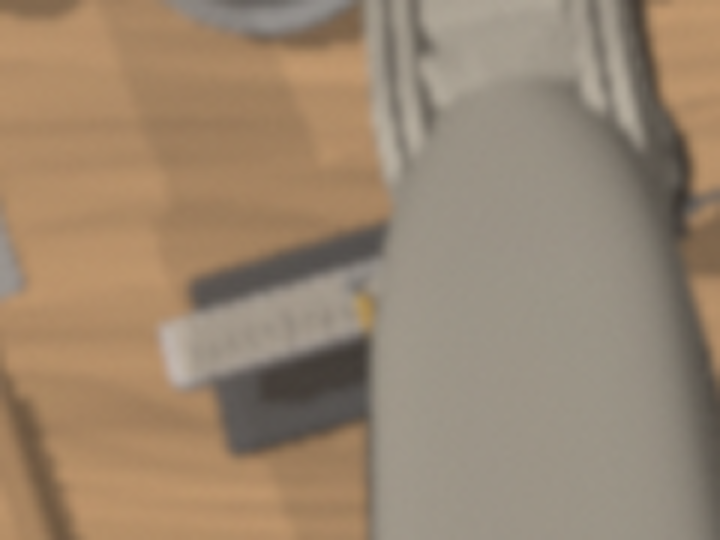

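Run:
```python
from h import *
fr=[cam("top") for _ in range(6)]
S=np.mean([c["color"].astype(float) for c in fr],0); np.save("avgt10.npy",S)
cv2.imwrite("pics/t10z.png",cv2.resize(S[222:256,194:240].astype(np.uint8),None,fx=16,fy=16,interpolation=cv2.INTER_CUBIC))
np.set_printoptions(linewidth=200);print(S.mean(2).astype(int)[232:248,222:236]);print((S[...,2]-S[...,0]).astype(int)[232:248,222:236])
```

```text
[[ 81  81  81  81  80  80  80  82  85  91 100 112 130 141]
 [ 81  81  81  82  84  87  92 100 106 115 126 130 136 142]
 [ 83  85  89  97 103 108 116 127 132 134 138 139 140 143]
 [101 107 114 125 132 133 134 137 137 136 139 140 141 144]
 [131 138 140 145 147 142 136 131 129 133 140 141 142 145]
 [149 152 152 152 149 142 131 122 125 136 145 143 143 145]
 [152 153 153 152 150 143 134 124 124 134 141 143 144 146]
 [151 151 151 152 150 147 143 135 128 126 131 138 144 146]
 [151 150 150 150 150 147 147 143 133 125 126 135 144 147]
 [149 147 144 147 147 144 144 142 134 127 126 136 144 147]
 [146 144 140 144 147 144 141 141 136 131 130 139 145 147]
 [146 144 138 143 150 148 146 146 140 132 134 141 146 148]
 [148 147 143 147 151 150 147 145 134 126 133 142 146 148]
 [151 151 147 145 145 140 132 124 114 113 130 142 147 148]
 [150 146 137 127 122 115 104  94  87 100 127 142 148 149]
 [131 122 112 100  92  85  78  70  70  93 126 143 148 149]]
[[ 7  6  6  6  5  7  6  6  6  7  8 12 17 19]
 [ 6  7  6  6  6  6  7  8  8  8 10 14 18 19]
 [ 6  7  7  7  8  8  9 10 10 10 11 15 18 20]
 [ 9 10 11 13 12 11 10 10 10 11 14 17 19 20]
 [13 15 18 18 17 12  9 10 12 15 18 18 19 20]
 [19 21 22 22 20 14 11 13 17 20 21 21 19 20]
 [22 23 23 23 21 16 15 25 32 30 24 21 20 20]
 [23 23 24 23 23 19 25 46 59 50 32 22 20 20]
 [23 23 23 23 22 22 31 58 78 69 39 22 19 20]
 [22 22 22 23 22 22 31 56 81 76 43 22 19 20]
 [22 22 22 22 22 22 27 47 76 76 43 22 20 20]
 [23 23 21 22 23 22 24 39 67 70 40 22 20 20]
 [23 23 22 22 21 21 20 28 49 54 32 21 21 20]
 [22 21 21 20 18 16 15 17 30 36 26 20 20 21]
 [19 17 16 15 13 11  9 10 17 22 20 20 20 20]
 [14 13 12 10 10  9  9  9 12 15 18 20 20 20]]
```

View pics/t10z.png

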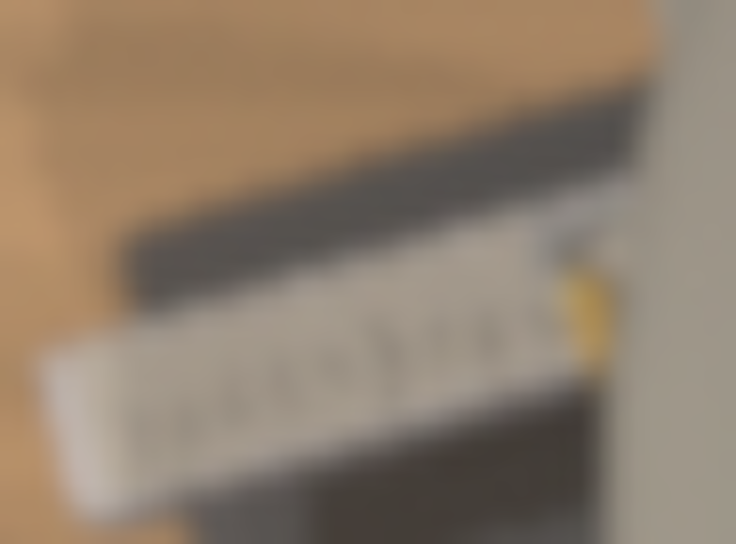

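send_rows --deltas '[{"grip":0,"translation":[-0.004,0,0],"twist":[0,0,0]},{"grip":0,"translation":[-0.007,0,0],"twist":[0,0,0]},{"grip":0,"translation":[-0.007,0,0],"twist":[0,0,0]},{"grip":0,"translation":[-0.007,0,0],"twist":[0,0,0]}]'

```text
clock: 14.2
eef_pos: [0.4684, 0.0886, 0.0832]
tool_rot: [0.606, 0.796, -0.005, -0.005]
ft_force: [-4.5, -1.4, -0.9]
grip_width: 0.0358
```

Run:
```python
from h import *
d([.4466,.1677,.083]);yaw()
np.set_printoptions(linewidth=200)
S=np.mean([cam("side")["color"].astype(float) for _ in range(6)],0)
T=np.mean([cam("top")["color"].astype(float) for _ in range(6)],0)
np.save("s11.npy",S);np.save("t11.npy",T)
a=cv2.resize(S[245:270,300:325].astype(np.uint8),(400,400),interpolation=cv2.INTER_NEAREST)
b=cv2.resize(T[226:251,215:240].astype(np.uint8),(400,400),interpolation=cv2.INTER_NEAREST)
cv2.imwrite("pics/st11.png",cv2.hconcat([a,b]))
print(S.mean(2).astype(int)[250:264,306:322]);print(T.mean(2).astype(int)[232:246,222:238]);print((T[...,2]-T[...,0]).astype(int)[232:246,222:238])
```

```text
clock 14.2 tcp [0.4684 0.0886 0.0832] f [-4.5 -1.4 -0.9] w 0.0358
delta [0.0821 0.     0.0003]
tool y ang 15.43 want 15.700000000000003 tilt [-0.0139 -0.0019]
[[130 131 128 120 134 122 113 155 161 139 134 135 158 152 131 136]
 [128 131 130 133 128 110 153 163 157 153 148 158 163 168 126 126]
 [126 130 133 139 127 102 154 164 142 131 117 150 163 166 119  89]
 [126 129 128 141 124 105 155 163 148 151 151 162 162 125 102  86]
 [128 128 128 136 116 100 153 146  97 114 124 150 163 120  99  85]
 [127 125 139 133 122 110 142 129 106 107 113 121 145 106  88  84]
 [122 126 154 131 129 124 103  94  90  97  92  92 113  94  84  84]
 [124 124 141 116 103 105  84  76  73  75  72  70  75  76  81  79]
 [124 132 143 142 143 143 121  93  79  80  80  80  76  88  86  76]
 [123 138 144 144 143 147 142 117 109 109 112  88  74 101  97  81]
 [125 140 143 140 142 145 144 134 142 146 146 100  78  88  85  78]
 [126 137 145 143 142 144 141 112 135 145 147  96  65  67  68  76]
 [137 146 143 143 141 137 142 135 143 145 149  91  71  73  76  77]
 [135 144 141 141 140 125 137 122 134 143 141  93  79  79  80  79]]
[[
[... 951 characters left out ...]
 6  6  6  6  6  7  7  8  9 11 15 18]
 [ 6  7  6  6  6  7  8  8  8  8  9 10 11 13 17 19]
 [ 7  7  7  8  9 11 12 10 10 10 11 10 11 14 17 20]
 [ 9 10 11 13 15 17 17 12 10 11 13 14 15 16 18 19]
 [13 15 18 19 20 21 20 14 10 13 18 21 21 21 20 20]
 [19 20 22 22 22 23 21 16 12 15 20 23 23 22 20 20]
 [23 23 23 23 23 23 24 26 25 25 23 23 23 21 20 20]
 [24 23 23 23 24 24 30 44 53 49 33 23 21 21 20 20]
 [23 23 23 23 23 24 34 56 76 72 45 24 19 19 20 20]
 [23 23 22 23 22 22 31 55 81 82 52 25 18 19 20 20]
 [22 23 22 22 22 22 26 47 75 84 59 28 17 18 20 20]
 [23 23 21 22 22 23 24 37 64 80 66 36 19 18 20 20]
 [23 23 22 22 22 20 20 26 46 66 66 46 25 20 20 20]
 [23 22 21 20 18 17 15 16 28 51 66 57 33 21 20 20]]
```

View pics/st11.png

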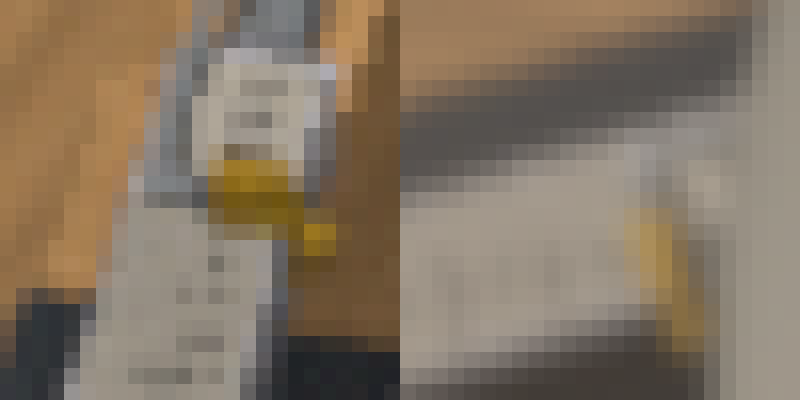

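Run:
```python
from h import *
t=cam("top")
a=np.radians(GA);gx=np.array([np.cos(a),np.sin(a)]);gy=np.array([-gx[1],gx[0]]);O=np.array([.419,.2695])
g=lambda p,z:(lambda P:np.round([gx@(P[:2]-O)*1000,gy@(P[:2]-O)*1000],1))(plane(t,p,z))
T=[np.load("avgt10.npy"),np.load("t11.npy"),cv2.imread("pics/top0.png").astype(float)]
# resample image along gauge-x lines at given gauge y, z=.096
xs=np.arange(-70,60,1.)
for n,I,lo,hi in(("t0",T[2],-65,-35),("t10",T[0],8,45),("t11",T[1],10,47)):
  X=np.arange(lo,hi,2.)
  print(n,"x",X.astype(int))
  for y in(3,6,9):
    px=proj(t,np.array([[*(O+gx*x/1e3+gy*y/1e3),.096] for x in X])).astype(np.float32)
    v=cv2.remap(I.mean(2).astype(np.float32),px[:,0],px[:,1],cv2.INTER_LINEAR).ravel(); print(" y",y,v.astype(int))
X=np.arange(15,52,1.)
for y in(-3,-6,-9):
    px=proj(t,np.array([[*(O+gx*x/1e3+gy*y/1e3),.104] for x in X])).astype(np.float32)
    v=cv2.remap((T[2][...,2]-T[2][...,0]).astype(np.float32),px[:,0],px[:,1],cv2.INTER_LINEAR).ravel(); w=np.clip(v-32,0,None); print("clip y",y,(w*X).sum()/w.sum(),v.astype(int))
```

```text
t0 x [-65 -63 -61 -59 -57 -55 -53 -51 -49 -47 -45 -43 -41 -39 -37]
 y 3 [173 168 164 161 161 160 158 150 140 129 125 127 138 148 154]
 y 6 [173 170 167 165 164 163 158 151 140 129 123 126 133 142 149]
 y 9 [173 170 169 168 166 164 160 154 143 136 130 131 134 138 142]
t10 x [ 8 10 12 14 16 18 20 22 24 26 28 30 32 34 36 38 40 42 44]
 y 3 [150 150 150 150 151 151 150 148 146 141 134 127 125 128 135 140 143 143
 143]
 y 6 [151 151 151 151 152 152 150 148 144 137 130 124 124 127 133 138 141 141
 141]
 y 9 [151 152 153 153 153 152 151 149 144 139 133 130 129 129 132 135 138 139
 140]
t11 x [10 12 14 16 18 20 22 24 26 28 30 32 34 36 38 40 42 44 46]
 y 3 [149 149 150 151 151 152 152 152 151 148 144 137 130 124 129 137 148 152
 151]
 y 6 [151 151 152 152 152 152 152 152 151 150 148 142 135 130 133 139 146 147
 144]
 y 9 [152 153 153 152 152 152 152 152 152 152 152 150 145 140 137 140 141 141
 138]
clip y -3 32.90499457473223 [25 25 25 25 25 25 25 25 25 27 30 33 38 45 51 57 61 66 69 65 61 57 50 43
 37 33 29 26 25 25 24 24 25 25 25 25 25]
clip y -6 33.17802007648647 [24 25 25 25 25 25 25 25 25 27 30 33 40 48 55 63 71 78 79 78 77 70 59 49
 41 35 29 25 25 24 24 24 25 25 26 26 26]
clip y -9 33.19056234326872 [25 25 26 26 26 26 25 25 26 27 28 34 40 47 55 65 74 79 82 84 81 70 61 51
 42 33 26 24 23 22 23 23 24 25 25 26 26]
```

Run:
```python
from h import *
t=cam("top");s=cam("side");cv2.imwrite("pics/tf.png",t["color"]);cv2.imwrite("pics/sf.png",s["color"])
d([.4684,.0886,.0832]); print(np.abs(bot.get_obs()["joint_vel"]).max())
```

```text
clock 14.95 tcp [0.4684 0.0886 0.0831] f [-4.4 -2.6 -0.8] w 0.0357
delta [-0.      0.     -0.0001]
0.001385351644269735
```

View pics/tf.png

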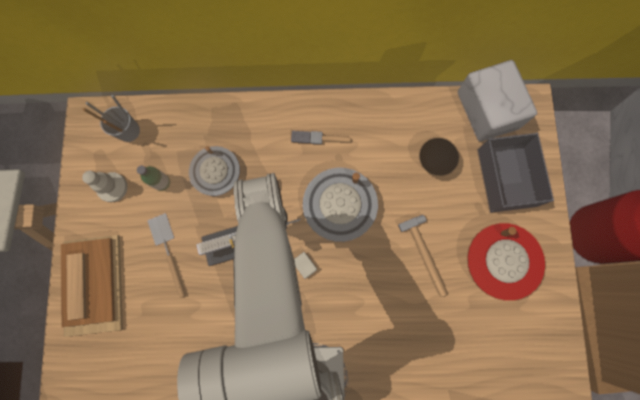

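View pics/sf.png

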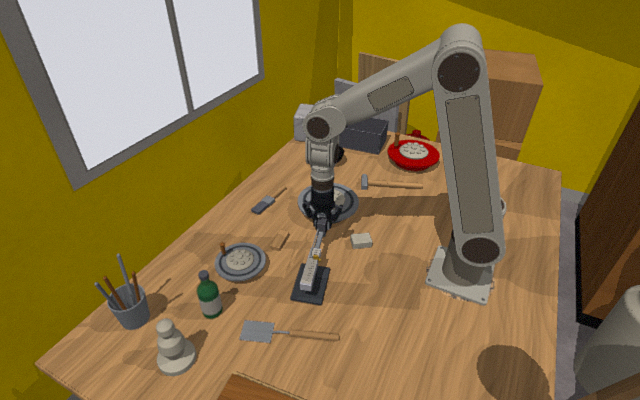

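The top view shows the peg back at (356,178) and everything else where it was. The side view shows the head held and the pointer beside the clip at about (313,257). The arm is still, so I'm handing the job in.

Run:
```python
from workcell import bot
print(bot.job_done())
```

```text
the job is handed in; nothing more can be done
None
```

I turned the grey turntable one full turn anticlockwise by its peg and let go. Then I squeezed the gauge head's lock button, drew the arm out about 82 mm to the clip, and handed the job in at about 15 s with the head still held.

- **Peg:** at the end of the turn the gripper was within 0.3 mm of where it had started. After release, both cameras showed the peg at its original pixels.
- **Button:** the finger opening is 35.7 mm, against 39 mm with the button fully in, so it is squeezed in.
- **Arm still:** forces at the wrist were about 5 N and joint speeds about 0.001 rad/s just before hand-in.
- **Pointer against clip:** the two cameras gave slightly different readings.
  - In the final pictures both put the pointer level within about 1 to 1.5 mm.
  - Estimates of the total travel needed, made earlier, ranged from 78 to 84 mm. The 78 mm came from a reading that mistook the pointer's shadow for the pointer, and the corrected values were 81 to 83 mm.
  - The pixels are coarse, about 3 to 4 mm each along the gauge, so I would not claim better than about 1.5 mm.
- **Other things:** the clip and the loose objects look unmoved in the last pictures.

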